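# Lock the outer ring of a two-part knob, leave the pointer knob alone

## Robot

A 6-joint arm with a two-finger parallel gripper is mounted at the origin on a cart in front of the work surface, level with it; the furniture and walls round the work are solid. World frame = base frame: x ahead of the robot, y to its left, z up, the work surface at z = 0. Lengths are in m, angles in degrees, forces in N, time in s.
With the tool pointing down it reaches from about 0.325 to 0.9 m from the base axis. Payload 6.1 kg.
Tool frame: the origin (TCP) lies midway between the tips of the shut fingers; the grasp point (between the pads) lies 19 mm behind it; z points along the fingers, y is the line along which they close (so a half turn about z gives the same grasp; the last joint's range is limited). The gripper opens to 87 mm and grips with 3 to 60 N. Pads are 19 mm wide; open, the fingers measure 117 mm over their backs; the gripper's body (75 mm by 190 mm) begins 51 mm behind the grasp point.
Start: joints at [67.89, 12.628, 87.462, -0, 79.91, -7.225], TCP at [0.161, 0.604, 0.223] pointing down, gripper open.
Joint ranges: [-170.65, 170.65], [-52.31, 119.04], [5.05, 147.46], [-71.25, 251.25], [11.57, 151.72], [-153.62, 153.62]. Speed limits (degrees/s): [147.25, 147.25, 172.46, 180, 180, 180].

## Interface

Orientations are given as a 3x3 rotation matrix whose columns are the frame's x, y, z axes.
In Python, from plant import monitor, vision, workorder gives the robot as it stands.
- The arm moves only by the tool jog_arm, never from a script. Its argument "targets" is a list of rows, each an object with "offset": the shift along the tool's x, y, z in cm, a list of three; "twist": the turn, a rotation vector about the tool's x, y, z in units of 8 degrees (1.0 is 8 degrees), a list of three; "fingers": the opening, from 0 (shut) to 1 (fully open). In form: [{"offset": [dx, dy, dz], "twist": [ax, ay, az], "fingers": fingers}, ...]. A call has exactly 10 rows; each row shifts and turns the commanded pose from where the row before left it, along the tool's axes as they then stand; what a row does not reach is not made up. A row lasts 1/10 s, in which the tool goes at most 50 mm and 8.59 degrees, less where a joint would pass 70% of its speed; a pose out of reach is approached as far as the arm can. A call is refused whole if a number of a shift passes 5 or a number of a turn 1, either way. A call with a gripper value outside its range is refused whole. The fingers move at their own pace and stop on an object; the grip force is fixed at half the most. Time passes only in rows, so rows that do not move let the fingers close, or fill a call up. It gives the time, the measured TCP pose, the force, the opening and the grip force at its end, in the units of the state.
- monitor.observe(): the state, without advancing time (a new reading comes with each control period).
- vision.grab_frame(name): name is "side" or "top"; returns a dict with "img" (400x640x3 uint8, blue, green, red), "camera_matrix" (3x3 intrinsics, pixels), "k1" (the pictures are not rectified: a ray, as slopes to the right and down, at radius r is drawn at 1 + k1 r^2 times it, then the intrinsics apply), "extrinsics" (4x4, takes a point from camera to world coordinates). Camera axes: x right, y up, looking along -z (the intrinsics and any distortion apply to the point x, -y, -z); pixel columns grow to the right and rows downward; lengths in m; the calibration is good to about 2 mm. A picture is of the moment at which its call begins. There is no depth.
- workorder.close_job(): hands the job in; it is judged then, once.
The state is a dict: "time": time; "q": joint angles; "qd": joint speeds; "joint_efforts": joint torques, N m; "ee_pos": TCP position; "eef_rot": TCP orientation; "force": force on the tool from outside, world axes, zero at the start; "wrist_torque": the same for the moment, N m; "opening": opening from 0.0 (shut) to 1.0 (fully open); "finger_force": force on a finger pad.
Only numpy, scipy, OpenCV 4.12 (cv2) and the standard library are available. Lean on these libraries where they do the work, as an engineer would, in place of code of your own. Each camera call takes 0.05 s, during which the arm holds its last target. There are 200 camera calls.

## Task

On the grey control box, move only the outer ring of the two-part knob to its locked position: push the ring down gently against its spring, turn it clockwise (seen from above) until its raised nub stands at the metal rib on the box's near edge, and let it spring fully back up there. Leave the pointer knob in the middle where it is, pointing at the rib on the far edge. The box stands on soft rubber feet: push the ring to its stop with about 15 N and never with more than 18 N; leave the other things where they lie.

Things in the scene. Friction and masses are not known exactly. Their poses are not given: they have to be found in the camera images.
- control_box: grey box 130 (x) x 120 (y) x 45 mm, flat black top, the two-part knob upright in its middle. Origin: centre of its underside, 12 mm above the desk; x to its far edge, z up. On soft rubber feet: sinks 1 mm per 8 N of push and comes back. On its top a metal rib 14x4 mm at the near (-x) edge marks the ring's lock; a smaller rib at the far (+x) edge marks the pointer's place
- ring_centre (a point): on the knob's axis, level with the flange's top: 60 mm above control_box's origin while the ring is up. Up, the ring turns only in a sector ending about 0.7 rad short of the lock, where a hidden tooth blocks it; pushed down to its stop (1 mm short will do) it passes. At the lock it rises into a pocket about 0.14 rad wide; let go short of or past it, it is held down till pushed and turned again
- ring_nub (a point): raised metal nub (9x5 mm) of the ring: point on the flange's rim, 31 mm from the axis, level with the flange's top. At the start it is 0.8 to 1.25 rad anticlockwise (seen from above) of the lock, towards the box's -y side
- lock_rib (a point): point fixed to the box, just off the inner end of the near rib: 31 mm from the axis towards the box's -x, 60 mm above the box's origin. ring_nub coincides with it when the ring is locked and up. Axes as control_box's
- pointer_knob: inner knob, bare metal, 27 mm across, in the middle of the ring, rising 24 mm above the top of the ring's grip (101 mm above control_box's origin), pointer bar 30x6x6 mm across its top. Origin on the axis, 55 mm above control_box's origin; x along the pointer, at the start within 0.03 rad of control_box's x. Turns at a light touch (0.006 N m)
- mug_red: red mug, 75 mm tall, 62 mm wide, handle to one side; bystander
- screwdriver_a: screwdriver, 183 mm long, 28 mm thick handle, lying; bystander
- eraser: eraser 21x46x13 mm, lying; bystander
- tape_2: small roll of black tape, 58 mm across, 19 mm high, lying flat; bystander
- stapler: blue stapler 135 mm long, 56 mm high; bystander
- ring: black outer ring: flange 62 mm across, 5 mm thick, 10 mm above the box top; on it a ribbed round grip 51 mm across, 17 mm high, taken from outside with the fingertips down at the flange. Origin on the knob's axis, flange underside. Pushes down to a firm stop, 4 to 9 mm below rest relative to the box, differing each time: feel it. Spring 6 N to start, 1 N per mm more; turning friction 0.04 N m

How it is judged (in metres and radians):
On the way, in this order (a step that is already met when the one before it is completed fails the run):
1. the ring is pushed down at least 2.5 mm against its spring (z of ring_nub in the frame of lock_rib below -0.0025 m), for 0.1 s.
2. the ring, still down, is turned so that its nub is within 5 mm of the lock rib's point (horizontal distance between ring_nub and lock_rib below 0.005 m and z of ring_nub in the frame of lock_rib below -0.001 m), for 0.02 s.
At the end, for the whole second after the job is handed in: the ring's nub is within 3.5 mm of the lock point, the ring is fully up (within 1 mm), the pointer knob points within 0.1 rad of its rib, everything at rest (horizontal distance between ring_nub and lock_rib below 0.0035 m and z of ring_nub in the frame of lock_rib above -0.001 m and angle between the x axis of pointer_knob and the x axis of control_box, either way round below 0.1 rad and linear speed of control_box below 0.01 m/s); the robot touches nothing.
It fails at once if the pointer knob is turned more than 0.12 rad off its rib (angle between the x axis of pointer_knob and the x axis of control_box, either way round above 0.12 rad).
It fails at once if the box is pressed down more than 2.4 mm into its feet (19 N) (distance of control_box from where it was at the start of the episode above 0.0024 m).
It fails at once if a bystander is shifted by more than 30 mm (distance of any of mug_red, screwdriver_a, eraser, tape_2, stapler from where it was at the start of the episode above 0.03 m).
It also fails if it takes over 45 s, if anything falls off the work surface, if the arm or the gripper's body presses on something with over 40 N, if the wrist force passes 120 N, or if a joint passes its speed limit or range.

## Working session

There is one attempt and no reset: what is moved stays moved. The work goes in short steps, Python scripts to look and compute and a tool call to move; the robot and the scene stay as the last step left them, time stands still between calls to the robot, and variables do not carry over. Pictures are saved under pics/ and viewed, at most 10 in all, crops included, and the job is handed in when it is done.

Besides the shell and the picture viewer there is one more tool, called by a JSON object that holds its "name" and its "arguments". jog_arm: Moves the arm, as the interface text tells. Its arguments: {"type":"object","properties":{"targets":{"type":"array","items":{"type":"object","properties":{"offset":{"type":"array","items":{"type":"number"}},"twist":{"type":"array","items":{"type":"number"}},"fingers":{"type":"number"}}}}},"required":["targets"]}

```bash
mkdir -p pics; ls
python3 - <<'E'
from plant import monitor, vision
import cv2
s=monitor.observe(); print(s)
for n in("top","side"):
    f=vision.grab_frame(n); cv2.imwrite(f"pics/{n}0.png",f["img"]); print(n,f["camera_matrix"],f["k1"],f["extrinsics"])
E
```

```text
pics
{'time': 0.0, 'q': array([ 6.78883656e+01,  1.26737443e+01,  8.75263035e+01, -1.37705683e-03,
        7.99094506e+01, -7.22537696e+00]), 'qd': array([ 0.0569567 ,  0.01909729, -0.03166692, -0.04607243, -0.05925987,
        0.05328076]), 'joint_efforts': array([ 1.73332421e-03, -4.94601953e+01, -3.87385333e+01,  7.00539071e-02,
        5.69707167e-02, -1.41315886e-04]), 'ee_pos': array([0.16034362, 0.6034408 , 0.22144846]), 'eef_rot': array([[-9.66438738e-01,  2.56896244e-01, -6.97442106e-04],
       [ 2.56897099e-01,  9.66437124e-01, -1.77945575e-03],
       [ 2.16898443e-04, -1.89890583e-03, -9.99998174e-01]]), 'force': array([ 0.02951944,  0.0373546 , -0.34831599]), 'wrist_torque': array([-0.07939963,  0.03688089, -0.02667092]), 'finger_force': 0.0, 'opening': 0.9997247084481314}
top [[403.61121581   0.         313.12961937]
 [  0.         403.61121581 200.31733661]
 [  0.           0.           1.        ]] -0.05610482098386315 [[ 0.01815128  0.99055392 -0.13591713  0.44552187]
 [-0.99946003  0.01425212 -0.02960619  0.07438442]
 [-0.02738942  0.13638113  0.99027774  0.92260791]
 [ 0.          0.          0.          1.        ]]
side [[484.34894011   0.         323.34661913]
 [  0.         484.34894011 196.66302666]
 [  0.           0.           1.        ]] -0.0850887358425212 [[ 0.93724684  0.11013381 -0.33081551  0.24834479]
 [-0.34786297  0.35974677 -0.8657792  -0.76460844]
 [ 0.02365824  0.92652728  0.375483    0.45399622]
 [ 0.          0.          0.          1.        ]]
```

View pics/top0.png

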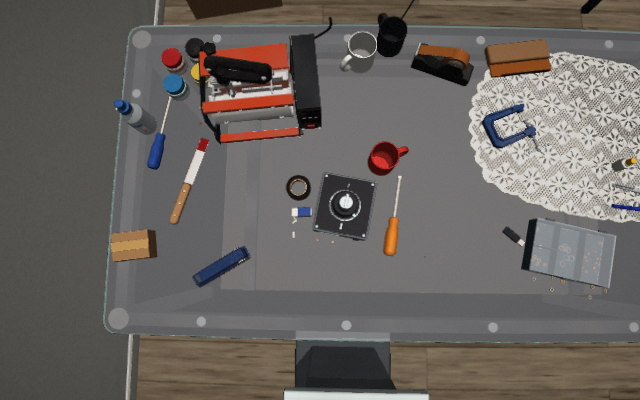

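View pics/side0.png

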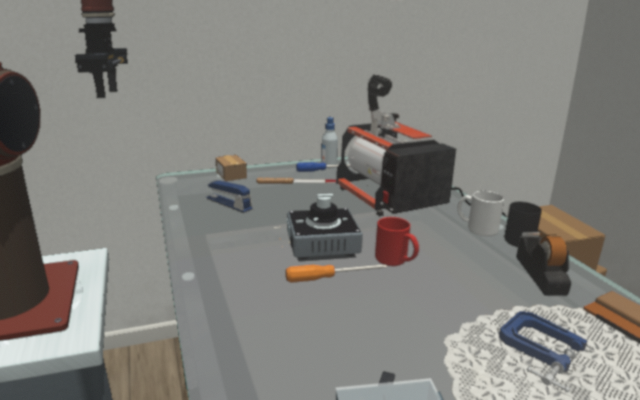

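The top view shows the box at about (345,206), with the knob at (346,204). The mug is at (384,157), the screwdriver at (392,225), the tape at (298,187) and the eraser at (301,212). In the side view the box is at (324,232). I'll zoom in on it.

Run:
```python
import cv2,numpy as np
a=cv2.imread("pics/top0.png")[165:247,305:385]; b=cv2.imread("pics/side0.png")[185:265,280:370]
z=lambda i:cv2.resize(i,(400,400),interpolation=cv2.INTER_CUBIC)
g=lambda i:(255*(i/255.)**.6).astype(np.uint8)
cv2.imwrite("pics/c0.png",np.hstack([g(z(a)),g(z(b))]))
```

```text
(no output)
```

View pics/c0.png

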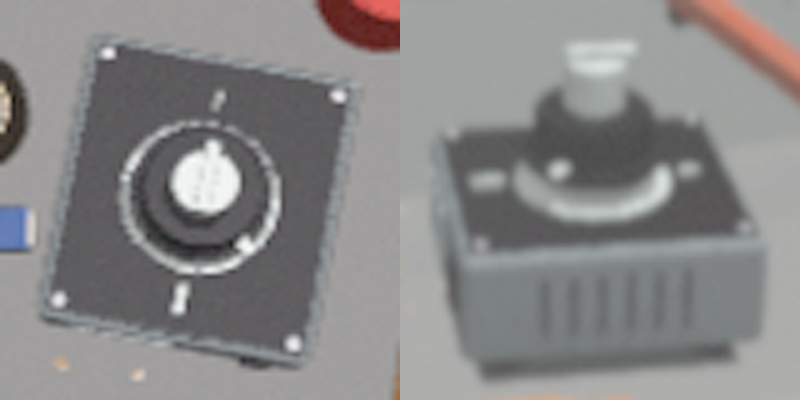

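The crop shows the screws at (108,53), (338,95), (292,343) and (58,299), the far rib at (218,100), the near rib at (180,298) and the nub at (246,243). The pointer is aimed at the far rib. Now I'll refine these and triangulate.

```bash
cat > h.py <<'E'
import numpy as np, cv2
from plant import monitor, vision
def ray(f,uv):
    K=f["camera_matrix"];d=np.array([f["k1"],0,0,0,0.])
    # distortion in slopes (x right, y down)
    n=cv2.undistortPoints(np.array(uv,float).reshape(-1,1,2),K,d)[:,0]
    E=f["extrinsics"]; D=np.c_[n[:,0],-n[:,1],-np.ones(len(n))]@E[:3,:3].T
    return E[:3,3],D
def onplane(f,uv,z):
    o,D=ray(f,uv); return o+D*((z-o[2])/D[:,2])[:,None]
def tri(f,u,g,w):
    o,D=ray(f,u);p,F=ray(g,w);out=[]
    for a,b in zip(D,F):
        s=np.linalg.lstsq(np.c_[a,-b],p-o,rcond=None)[0]; A=o+a*s[0];B=p+b*s[1]; out.append(np.r_[(A+B)/2,np.linalg.norm(A-B)])
    return np.array(out)
def blob(img,uv,r=3):
    g=cv2.cvtColor(img,cv2.COLOR_BGR2GRAY).astype(float);o=[]
    for u,v in uv:
        x,y=int(round(u)),int(round(v));p=g[y-r:y+r+1,x-r:x+r+1];w=np.clip(p-np.percentile(p,60),0,None)
        Y,X=np.mgrid[y-r:y+r+1,x-r:x+r+1];o.append([(w*X).sum()/w.sum(),(w*Y).sum()/w.sum()])
    return np.array(o)
E
python3 - <<'E'
from h import *
np.set_printoptions(precision=4,suppress=True)
t=vision.grab_frame("top");s=vision.grab_frame("side")
T=np.array([(108,53),(338,95),(292,343),(58,299),(218,100),(180,298),(246,243)],float)
S=np.array([(50,132),(292,118),(345,228),(80,243),(289,168),(88,181),(160,169)],float)
# order screws: top: far-left, far-right, near-right, near-left; side: near-left.. 
T=(T+.5)/[5,400/82]-.5+[305,165]; S=(S+.5)/[400/90,5]-.5+[280,185]
T=np.vstack([blob(t["img"],T[:4],2),T[4:]]);S=S
print(T)
P=onplane(t,T,.057);P[6]=onplane(t,T[6:],.072)[0]
print("top plane",P)
# side view: left-back=near-left(y+), right-back=far-left, right-front=far-right, left-front=near-right
Q=onplane(s,S,.057);Q[6]=onplane(s,S[6:],.072)[0];print("side plane",Q)
o=[1,2,3,0]
print("tri",tri(t,T,s,np.vstack([S[o],S[4:]])))
c=P[:4].mean(0);d=(P[0]+P[1]-P[2]-P[3]);d2=P[0]+P[3]-P[1]-P[2];print(c,np.degrees(np.arctan2(d[1],d[0])),np.degrees(np.arctan2(-d2[0],d2[1])))
c=Q[:4].mean(0);print(c)
E
```

```text
[[326.1996 175.2556]
 [372.338  184.1312]
 [363.2405 235.072 ]
 [316.2655 226.0026]
 [348.2    185.1025]
 [340.6    225.6925]
 [353.8    214.4175]]
top plane [[ 0.62    0.0727  0.057 ]
 [ 0.6017 -0.0277  0.057 ]
 [ 0.491  -0.0082  0.057 ]
 [ 0.5088  0.0925  0.057 ]
 [ 0.5988  0.0246  0.057 ]
 [ 0.5103  0.0403  0.057 ]
 [ 0.5334  0.0133  0.072 ]]
side plane [[ 0.5081  0.0975  0.057 ]
 [ 0.6195  0.0779  0.057 ]
 [ 0.6007 -0.0246  0.057 ]
 [ 0.4907 -0.0028  0.057 ]
 [ 0.599   0.0324  0.057 ]
 [ 0.5103  0.0476  0.057 ]
 [ 0.5328  0.0179  0.072 ]]
tri [[ 0.6185  0.0731  0.0593  0.0021]
 [ 0.6005 -0.0272  0.0584  0.0019]
 [ 0.49   -0.0077  0.0595  0.0017]
 [ 0.5077  0.0927  0.0592  0.002 ]
 [ 0.5971  0.0252  0.0606  0.0023]
 [ 0.5091  0.0407  0.0603  0.0019]
 [ 0.5323  0.0137  0.074   0.0019]]
[0.5553 0.0323 0.057 ] -10.056357940724146 -10.181389920059981
[0.5548 0.037  0.057 ]
```

{"name": "jog_arm", "arguments": {"targets": [{"offset": [-3.6,-3.05,0],"twist": [0,0,0],"fingers": 1},{"offset": [-3.6,-3.05,0],"twist": [0,0,0],"fingers": 1},{"offset": [-3.6,-3.05,0],"twist": [0,0,0],"fingers": 1},{"offset": [-3.6,-3.05,0],"twist": [0,0,0],"fingers": 1},{"offset": [-3.6,-3.05,0],"twist": [0,0,0],"fingers": 1},{"offset": [-3.6,-3.05,0],"twist": [0,0,0],"fingers": 1},{"offset": [-3.6,-3.05,0],"twist": [0,0,0],"fingers": 1},{"offset": [-3.6,-3.05,0],"twist": [0,0,0],"fingers": 1},{"offset": [-3.6,-3.05,0],"twist": [0,0,0],"fingers": 1},{"offset": [-3.6,-3.05,0],"twist": [0,0,0],"fingers": 1}]}}

```text
time: 1.2
ee_pos: [0.4308, 0.215, 0.2227]
eef_rot: [[-0.966, 0.257, 0.0], [0.257, 0.966, 0.0], [-0.0, 0.0, -1.0]]
force: [0.4, -0.4, 0.2]
opening: 0.996
finger_force: 0.0
```

{"name": "jog_arm", "arguments": {"targets": [{"offset": [-3.36,-2.88,0],"twist": [0,0,0],"fingers": 1},{"offset": [-3.36,-2.88,0],"twist": [0,0,0],"fingers": 1},{"offset": [-3.36,-2.88,0],"twist": [0,0,0],"fingers": 1},{"offset": [-3.36,-2.88,0],"twist": [0,0,0],"fingers": 1},{"offset": [-3.36,-2.88,0],"twist": [0,0,0],"fingers": 1},{"offset": [0,0,0],"twist": [0,0,-1],"fingers": 1},{"offset": [0,0,0],"twist": [0,0,-1],"fingers": 1},{"offset": [0,0,0],"twist": [0,0,-1],"fingers": 1},{"offset": [0,0,0],"twist": [0,0,-1],"fingers": 1},{"offset": [0,0,0],"twist": [0,0,-1],"fingers": 1}]}}

```text
time: 2.2
ee_pos: [0.5553, 0.0344, 0.2222]
eef_rot: [[-0.903, -0.429, -0.001], [-0.429, 0.903, 0.0], [0.0, 0.0, -1.0]]
force: [-0.2, -1.0, 0.4]
opening: 1.003
finger_force: 0.0
```

{"name": "jog_arm", "arguments": {"targets": [{"offset": [0,0,2],"twist": [0,0,-1],"fingers": 1},{"offset": [0,0,2],"twist": [0,0,-1],"fingers": 1},{"offset": [0,0,2],"twist": [0,0,0],"fingers": 1},{"offset": [0,0,2],"twist": [0,0,0],"fingers": 1},{"offset": [0,0,1],"twist": [0,0,0],"fingers": 1},{"offset": [0,0,1],"twist": [0,0,0],"fingers": 1},{"offset": [0,0,0],"twist": [0,0,0],"fingers": 1},{"offset": [0,0,0],"twist": [0,0,0],"fingers": 1},{"offset": [0,0,0],"twist": [0,0,0],"fingers": 1},{"offset": [0,0,0],"twist": [0,0,0],"fingers": 1}]}}

```text
time: 3.2
ee_pos: [0.5562, 0.0344, 0.1235]
eef_rot: [[-0.753, -0.658, 0.002], [-0.658, 0.753, -0.0], [-0.001, -0.001, -1.0]]
force: [-0.3, -0.6, -0.2]
opening: 1.0
finger_force: 0.0
```

Run:
```python
from h import *
s=vision.grab_frame("side");t=vision.grab_frame("top")
z=lambda i:cv2.resize(i,(400,400),interpolation=cv2.INTER_CUBIC)
g=lambda i:(255*(i/255.)**.6).astype(np.uint8)
cv2.imwrite("pics/c1.png",np.hstack([g(z(t["img"][145:245,300:400])),g(z(s["img"][160:260,275:375]))]))
o=monitor.observe();print(o["ee_pos"],o["force"],o["eef_rot"][:,1],o["opening"])
```

```text
[0.55591301 0.03443904 0.12324454] [-0.22729614  0.45453585  0.15396142] [-0.65759854  0.75336807 -0.00084146] 1.0030289556910774
```

View pics/c1.png

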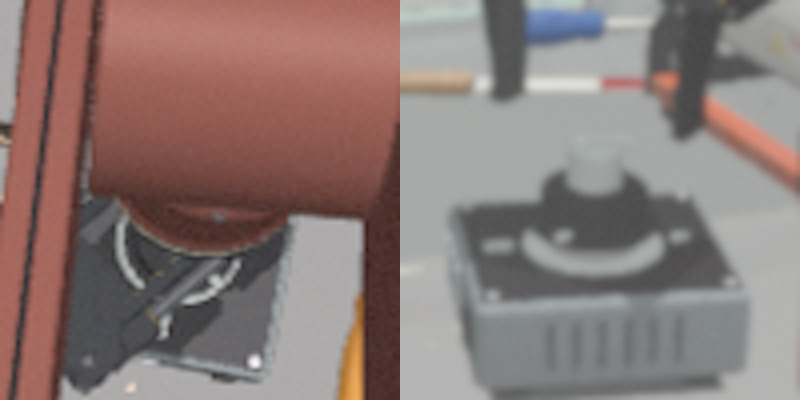

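The side view shows the fingertips at crop (505,95) and (686,135), straddling the knob axis at about (595,150). The nub at (562,235) is clear of both fingers. Next I descend to just above the flange and close.

{"name": "jog_arm", "arguments": {"targets": [{"offset": [0.1,0,1],"twist": [0,0,0],"fingers": 1},{"offset": [0,0,1],"twist": [0,0,0],"fingers": 1},{"offset": [0,0,1],"twist": [0,0,0],"fingers": 1},{"offset": [0,0,1],"twist": [0,0,0],"fingers": 1},{"offset": [0,0,0.6],"twist": [0,0,0],"fingers": 1},{"offset": [0,0,0],"twist": [0,0,0],"fingers": 1},{"offset": [0,0,0],"twist": [0,0,0],"fingers": 0.75},{"offset": [0,0,0],"twist": [0,0,0],"fingers": 0.65},{"offset": [0,0,0],"twist": [0,0,0],"fingers": 0.65},{"offset": [0,0,0],"twist": [0,0,0],"fingers": 0.65}]}}

```text
time: 4.3
ee_pos: [0.5551, 0.0338, 0.077]
eef_rot: [[-0.753, -0.658, 0.001], [-0.658, 0.753, -0.0], [-0.001, -0.001, -1.0]]
force: [0.3, -0.4, 0.0]
opening: 0.721
finger_force: 0.0
```

{"name": "jog_arm", "arguments": {"targets": [{"offset": [0,0,0],"twist": [0,0,0],"fingers": 0.65},{"offset": [0,0,0],"twist": [0,0,0],"fingers": 0.65},{"offset": [0,0,0],"twist": [0,0,0],"fingers": 0.62},{"offset": [0,0,0],"twist": [0,0,0],"fingers": 0.62},{"offset": [0,0,0],"twist": [0,0,0],"fingers": 0.59},{"offset": [0,0,0],"twist": [0,0,0],"fingers": 0.59},{"offset": [0,0,0],"twist": [0,0,0],"fingers": 0.57},{"offset": [0,0,0],"twist": [0,0,0],"fingers": 0.57},{"offset": [0,0,0],"twist": [0,0,0],"fingers": 0.55},{"offset": [0,0,0],"twist": [0,0,0],"fingers": 0.55}]}}

```text
time: 5.3
ee_pos: [0.5557, 0.0327, 0.0767]
eef_rot: [[-0.754, -0.657, 0.002], [-0.657, 0.754, -0.002], [-0.0, -0.003, -1.0]]
force: [4.6, -5.4, -2.3]
opening: 0.576
finger_force: 30.0
```

{"name": "jog_arm", "arguments": {"targets": [{"offset": [0,-0.06,0],"twist": [0,0,0],"fingers": 0.5},{"offset": [0,-0.06,0],"twist": [0,0,0],"fingers": 0.5},{"offset": [0,0,0],"twist": [0,0,0],"fingers": 0.5},{"offset": [0,0,0],"twist": [0,0,0],"fingers": 0.5},{"offset": [0,0,0],"twist": [0,0,0],"fingers": 0.5},{"offset": [0,0,0],"twist": [0,0,0],"fingers": 0.5},{"offset": [0,0,0],"twist": [0,0,0],"fingers": 0.5},{"offset": [0,0,0],"twist": [0,0,0],"fingers": 0.5},{"offset": [0,0,0],"twist": [0,0,0],"fingers": 0.5},{"offset": [0,0,0],"twist": [0,0,0],"fingers": 0.5}]}}

```text
time: 6.3
ee_pos: [0.5558, 0.0327, 0.0767]
eef_rot: [[-0.753, -0.658, 0.001], [-0.658, 0.753, -0.0], [-0.0, -0.001, -1.0]]
force: [3.0, -4.7, -0.2]
opening: 0.576
finger_force: 30.0
```

Run:
```python
from h import *
o=monitor.observe();print(o["ee_pos"],o["force"],o["wrist_torque"],o["eef_rot"],o["opening"])
```

```text
[0.55579545 0.03266006 0.07671526] [ 3.03216936 -4.72148838 -0.24686066] [-0.67777933 -0.38420775 -0.0872328 ] [[-7.53379131e-01 -6.57586108e-01  6.28580529e-04]
 [-6.57586383e-01  7.53379023e-01 -4.43889323e-04]
 [-1.81663932e-04 -7.47762950e-04 -9.99999704e-01]] 0.5761878088796369
```

{"name": "jog_arm", "arguments": {"targets": [{"offset": [0,-0.05,0.05],"twist": [0,0,0],"fingers": 0.5},{"offset": [0,-0.05,0.05],"twist": [0,0,0],"fingers": 0.5},{"offset": [0,0,0.05],"twist": [0,0,0],"fingers": 0.5},{"offset": [0,0,0.05],"twist": [0,0,0],"fingers": 0.5},{"offset": [0,0,0.05],"twist": [0,0,0],"fingers": 0.5},{"offset": [0,0,0.05],"twist": [0,0,0],"fingers": 0.5},{"offset": [0,0,0],"twist": [0,0,0],"fingers": 0.5},{"offset": [0,0,0],"twist": [0,0,0],"fingers": 0.5},{"offset": [0,0,0],"twist": [0,0,0],"fingers": 0.5},{"offset": [0,0,0],"twist": [0,0,0],"fingers": 0.5}]}}

```text
time: 7.3
ee_pos: [0.5559, 0.0326, 0.0741]
eef_rot: [[-0.753, -0.658, -0.001], [-0.658, 0.753, 0.001], [0.0, 0.001, -1.0]]
force: [-2.0, -1.1, 6.4]
opening: 0.578
finger_force: 30.0
```

{"name": "jog_arm", "arguments": {"targets": [{"offset": [0,0,0.05],"twist": [0,0,0],"fingers": 0.5},{"offset": [0,0,0.05],"twist": [0,0,0],"fingers": 0.5},{"offset": [0,0,0.05],"twist": [0,0,0],"fingers": 0.5},{"offset": [0,0,0.05],"twist": [0,0,0],"fingers": 0.5},{"offset": [0,0,0],"twist": [0,0,0],"fingers": 0.5},{"offset": [0,0,0],"twist": [0,0,0],"fingers": 0.5},{"offset": [0,0,0],"twist": [0,0,0],"fingers": 0.5},{"offset": [0,0,0],"twist": [0,0,0],"fingers": 0.5},{"offset": [0,0,0],"twist": [0,0,0],"fingers": 0.5},{"offset": [0,0,0],"twist": [0,0,0],"fingers": 0.5}]}}

```text
time: 8.3
ee_pos: [0.5559, 0.0326, 0.0724]
eef_rot: [[-0.753, -0.658, -0.001], [-0.658, 0.753, 0.001], [0.0, 0.001, -1.0]]
force: [-3.2, -1.8, 8.5]
opening: 0.576
finger_force: 30.0
```

{"name": "jog_arm", "arguments": {"targets": [{"offset": [0,0,0.05],"twist": [0,0,0],"fingers": 0.5},{"offset": [0,0,0.05],"twist": [0,0,0],"fingers": 0.5},{"offset": [0,0,0.05],"twist": [0,0,0],"fingers": 0.5},{"offset": [0,0,0],"twist": [0,0,0],"fingers": 0.5},{"offset": [0,0,0],"twist": [0,0,0],"fingers": 0.5},{"offset": [0,0,0],"twist": [0,0,0],"fingers": 0.5},{"offset": [0,0,0],"twist": [0,0,0],"fingers": 0.5},{"offset": [0,0,0],"twist": [0,0,0],"fingers": 0.5}]}}

```text
schema error: expected 10 rows
```

{"name": "jog_arm", "arguments": {"targets": [{"offset": [0,0,0.05],"twist": [0,0,0],"fingers": 0.5},{"offset": [0,0,0.05],"twist": [0,0,0],"fingers": 0.5},{"offset": [0,0,0.05],"twist": [0,0,0],"fingers": 0.5},{"offset": [0,0,0],"twist": [0,0,0],"fingers": 0.5},{"offset": [0,0,0],"twist": [0,0,0],"fingers": 0.5},{"offset": [0,0,0],"twist": [0,0,0],"fingers": 0.5},{"offset": [0,0,0],"twist": [0,0,0],"fingers": 0.5},{"offset": [0,0,0],"twist": [0,0,0],"fingers": 0.5},{"offset": [0,0,0],"twist": [0,0,0],"fingers": 0.5},{"offset": [0,0,0],"twist": [0,0,0],"fingers": 0.5}]}}

```text
time: 9.3
ee_pos: [0.556, 0.0326, 0.071]
eef_rot: [[-0.753, -0.658, -0.001], [-0.658, 0.753, 0.001], [0.0, 0.001, -1.0]]
force: [-2.8, -1.0, 9.2]
opening: 0.577
finger_force: 30.0
```

{"name": "jog_arm", "arguments": {"targets": [{"offset": [0,0,0.05],"twist": [0,0,0],"fingers": 0.5},{"offset": [0,0,0.05],"twist": [0,0,0],"fingers": 0.5},{"offset": [0,0,0.05],"twist": [0,0,0],"fingers": 0.5},{"offset": [0,0,0],"twist": [0,0,0],"fingers": 0.5},{"offset": [0,0,0],"twist": [0,0,0],"fingers": 0.5},{"offset": [0,0,0],"twist": [0,0,0],"fingers": 0.5},{"offset": [0,0,0],"twist": [0,0,0],"fingers": 0.5},{"offset": [0,0,0],"twist": [0,0,0],"fingers": 0.5},{"offset": [0,0,0],"twist": [0,0,0],"fingers": 0.5},{"offset": [0,0,0],"twist": [0,0,0],"fingers": 0.5}]}}

```text
time: 10.3
ee_pos: [0.556, 0.0326, 0.0697]
eef_rot: [[-0.753, -0.658, -0.001], [-0.658, 0.753, 0.001], [0.0, 0.001, -1.0]]
force: [-3.0, -2.0, 10.5]
opening: 0.576
finger_force: 30.0
```

Run:
```python
from h import *
for i in range(4):
    s=vision.grab_frame("side");o=monitor.observe();print(o["ee_pos"],o["force"],o["wrist_torque"])
```

```text
[0.55597531 0.03261266 0.06970193] [-3.61790467 -1.53283773 10.97046491] [-0.13842893  0.85719888  0.00274766]
[0.55598518 0.03259624 0.06971091] [-3.9983321  -1.81530972 11.92632089] [-0.10409483  0.79397421 -0.00190429]
[0.55600366 0.03256835 0.06972888] [-3.75921133 -1.02212867 10.86215628] [-0.13395196  0.80273578  0.00215417]
[0.55595143 0.03261831 0.06968207] [-3.5281724  -1.70157677 10.99109629] [-0.19632779  0.84288625 -0.08451484]
```

{"name": "jog_arm", "arguments": {"targets": [{"offset": [0,0,0.03],"twist": [0,0,0],"fingers": 0.5},{"offset": [0,0,0.03],"twist": [0,0,0],"fingers": 0.5},{"offset": [0,0,0.02],"twist": [0,0,0],"fingers": 0.5},{"offset": [0,0,0],"twist": [0,0,0],"fingers": 0.5},{"offset": [0,0,0],"twist": [0,0,0],"fingers": 0.5},{"offset": [0,0,0],"twist": [0,0,0],"fingers": 0.5},{"offset": [0,0,0],"twist": [0,0,0],"fingers": 0.5},{"offset": [0,0,0],"twist": [0,0,0],"fingers": 0.5},{"offset": [0,0,0],"twist": [0,0,0],"fingers": 0.5},{"offset": [0,0,0],"twist": [0,0,0],"fingers": 0.5}]}}

```text
time: 11.5
ee_pos: [0.556, 0.0326, 0.069]
eef_rot: [[-0.753, -0.658, -0.001], [-0.658, 0.753, 0.001], [0.0, 0.001, -1.0]]
force: [-4.8, -1.2, 12.4]
opening: 0.574
finger_force: 30.0
```

```bash
cat >> h.py <<'E'
def st(n=4):
    P=[];F=[]
    for i in range(n):
        vision.grab_frame("side");o=monitor.observe();P.append(o["ee_pos"]);F.append(o["force"])
    y=o["eef_rot"][:,1]; print(round(o["time"],2),np.mean(P,0).round(5),np.mean(F,0).round(2),"ang",np.degrees(np.arctan2(y[1],y[0])).round(1),"tq",o["wrist_torque"].round(2),round(o["opening"],3))
E
python3 -c "from h import *;st()"
```

```text
11.7 [0.55597 0.03259 0.06898] [-4.11 -2.16 11.12] ang 131.1 tq [-0.15  0.87 -0.02] 0.581
```

{"name": "jog_arm", "arguments": {"targets": [{"offset": [0,0,0.03],"twist": [0,0,0],"fingers": 0.5},{"offset": [0,0,0.03],"twist": [0,0,0],"fingers": 0.5},{"offset": [0,0,0.02],"twist": [0,0,0],"fingers": 0.5},{"offset": [0,0,0],"twist": [0,0,0],"fingers": 0.5},{"offset": [0,0,0],"twist": [0,0,0],"fingers": 0.5},{"offset": [0,0,0],"twist": [0,0,0],"fingers": 0.5},{"offset": [0,0,0],"twist": [0,0,0],"fingers": 0.5},{"offset": [0,0,0],"twist": [0,0,0],"fingers": 0.5},{"offset": [0,0,0],"twist": [0,0,0],"fingers": 0.5},{"offset": [0,0,0],"twist": [0,0,0],"fingers": 0.5}]}}

```text
time: 12.7
ee_pos: [0.556, 0.0326, 0.0683]
eef_rot: [[-0.753, -0.658, -0.001], [-0.658, 0.753, 0.001], [0.0, 0.001, -1.0]]
force: [-3.7, -1.9, 10.8]
opening: 0.58
finger_force: 30.0
```

```bash
python3 -c "from h import *;st()"
```

```text
12.9 [0.55599 0.03259 0.06827] [-4.26 -1.63 11.47] ang 131.1 tq [-0.12  0.96 -0.  ] 0.576
```

{"name": "jog_arm", "arguments": {"targets": [{"offset": [0,0,0.03],"twist": [0,0,0],"fingers": 0.5},{"offset": [0,0,0.03],"twist": [0,0,0],"fingers": 0.5},{"offset": [0,0,0.02],"twist": [0,0,0],"fingers": 0.5},{"offset": [0,0,0],"twist": [0,0,0],"fingers": 0.5},{"offset": [0,0,0],"twist": [0,0,0],"fingers": 0.5},{"offset": [0,0,0],"twist": [0,0,0],"fingers": 0.5},{"offset": [0,0,0],"twist": [0,0,0],"fingers": 0.5},{"offset": [0,0,0],"twist": [0,0,0],"fingers": 0.5},{"offset": [0,0,0],"twist": [0,0,0],"fingers": 0.5},{"offset": [0,0,0],"twist": [0,0,0],"fingers": 0.5}]}}

```text
time: 13.9
ee_pos: [0.556, 0.0326, 0.0676]
eef_rot: [[-0.753, -0.658, -0.001], [-0.658, 0.753, 0.001], [0.0, 0.001, -1.0]]
force: [-4.3, -2.5, 12.4]
opening: 0.58
finger_force: 30.0
```

```bash
python3 -c "from h import *;st()"
```

```text
14.1 [0.556   0.03259 0.06756] [-4.8  -1.54 12.45] ang 131.1 tq [-0.15  0.95 -0.01] 0.575
```

{"name": "jog_arm", "arguments": {"targets": [{"offset": [0,0,0.03],"twist": [0,0,0],"fingers": 0.5},{"offset": [0,0,0.03],"twist": [0,0,0],"fingers": 0.5},{"offset": [0,0,0],"twist": [0,0,0],"fingers": 0.5},{"offset": [0,0,0],"twist": [0,0,0],"fingers": 0.5},{"offset": [0,0,0],"twist": [0,0,0],"fingers": 0.5},{"offset": [0,0,0],"twist": [0,0,0],"fingers": 0.5},{"offset": [0,0,0],"twist": [0,0,0],"fingers": 0.5},{"offset": [0,0,0],"twist": [0,0,0],"fingers": 0.5},{"offset": [0,0,0],"twist": [0,0,0],"fingers": 0.5},{"offset": [0,0,0],"twist": [0,0,0],"fingers": 0.5}]}}

```text
time: 15.1
ee_pos: [0.556, 0.0326, 0.067]
eef_rot: [[-0.753, -0.658, -0.001], [-0.658, 0.753, 0.001], [0.0, 0.001, -1.0]]
force: [-4.6, -0.8, 13.3]
opening: 0.578
finger_force: 30.0
```

```bash
python3 -c "from h import *;st()"
```

```text
15.3 [0.556   0.03259 0.06703] [-4.26 -1.81 12.88] ang 131.1 tq [-0.1   1.    0.01] 0.578
```

{"name": "jog_arm", "arguments": {"targets": [{"offset": [0,0,0.03],"twist": [0,0,0],"fingers": 0.5},{"offset": [0,0,0.03],"twist": [0,0,0],"fingers": 0.5},{"offset": [0,0,0],"twist": [0,0,0],"fingers": 0.5},{"offset": [0,0,0],"twist": [0,0,0],"fingers": 0.5},{"offset": [0,0,0],"twist": [0,0,0],"fingers": 0.5},{"offset": [0,0,0],"twist": [0,0,0],"fingers": 0.5},{"offset": [0,0,0],"twist": [0,0,0],"fingers": 0.5},{"offset": [0,0,0],"twist": [0,0,0],"fingers": 0.5},{"offset": [0,0,0],"twist": [0,0,0],"fingers": 0.5},{"offset": [0,0,0],"twist": [0,0,0],"fingers": 0.5}]}}

```text
time: 16.3
ee_pos: [0.556, 0.0326, 0.0666]
eef_rot: [[-0.753, -0.658, -0.001], [-0.658, 0.753, 0.001], [0.0, 0.001, -1.0]]
force: [-5.3, -2.0, 14.0]
opening: 0.576
finger_force: 30.0
```

```bash
python3 -c "from h import *;st()"
```

```text
16.5 [0.55604 0.0326  0.06662] [-5.44 -1.45 14.07] ang 131.1 tq [-0.13  1.12  0.04] 0.578
```

{"name": "jog_arm", "arguments": {"targets": [{"offset": [0.04,0.03,0.02],"twist": [0,0,0],"fingers": 0.5},{"offset": [0,0,0],"twist": [0,0,0],"fingers": 0.5},{"offset": [0,0,0],"twist": [0,0,0.3],"fingers": 0.5},{"offset": [0,0,0],"twist": [0,0,0.4],"fingers": 0.5},{"offset": [0,0,0],"twist": [0,0,0.4],"fingers": 0.5},{"offset": [0,0,0],"twist": [0,0,0.4],"fingers": 0.5},{"offset": [0,0,0],"twist": [0,0,0],"fingers": 0.5},{"offset": [0,0,0],"twist": [0,0,0],"fingers": 0.5},{"offset": [0,0,0],"twist": [0,0,0],"fingers": 0.5},{"offset": [0,0,0],"twist": [0,0,0],"fingers": 0.5}]}}

```text
time: 17.5
ee_pos: [0.5562, 0.0324, 0.0667]
eef_rot: [[-0.874, -0.487, 0.001], [-0.487, 0.874, 0.0], [-0.001, -0.0, -1.0]]
force: [-4.1, -1.7, 14.0]
opening: 0.578
finger_force: 30.0
```

```bash
python3 -c "from h import *;st()"
```

```text
17.7 [0.55616 0.03242 0.0667 ] [-3.87 -1.4  13.88] ang 119.1 tq [-0.17  0.78 -0.06] 0.576
```

{"name": "jog_arm", "arguments": {"targets": [{"offset": [0,0,0.02],"twist": [0,0,0],"fingers": 0.5},{"offset": [0,0,0],"twist": [0,0,0],"fingers": 0.5},{"offset": [0,0,0],"twist": [0,0,0.3],"fingers": 0.5},{"offset": [0,0,0],"twist": [0,0,0.4],"fingers": 0.5},{"offset": [0,0,0],"twist": [0,0,0.4],"fingers": 0.5},{"offset": [0,0,0],"twist": [0,0,0.4],"fingers": 0.5},{"offset": [0,0,0],"twist": [0,0,0],"fingers": 0.5},{"offset": [0,0,0],"twist": [0,0,0],"fingers": 0.5},{"offset": [0,0,0],"twist": [0,0,0],"fingers": 0.5},{"offset": [0,0,0],"twist": [0,0,0],"fingers": 0.5}]}}

```text
time: 18.7
ee_pos: [0.5563, 0.0322, 0.0666]
eef_rot: [[-0.956, -0.294, 0.001], [-0.294, 0.956, 0.0], [-0.001, -0.0, -1.0]]
force: [-3.9, -3.0, 14.0]
opening: 0.575
finger_force: 30.0
```

```bash
python3 -c "from h import *;st()"
```

```text
18.9 [0.55629 0.03221 0.0666 ] [-4.08 -2.86 14.55] ang 107.1 tq [-0.28  0.79 -0.1 ] 0.578
```

{"name": "jog_arm", "arguments": {"targets": [{"offset": [0,0,0],"twist": [0,0,0.4],"fingers": 0.5},{"offset": [0,0,0],"twist": [0,0,0.4],"fingers": 0.5},{"offset": [0,0,0],"twist": [0,0,0.4],"fingers": 0.5},{"offset": [0,0,0],"twist": [0,0,0.4],"fingers": 0.5},{"offset": [0,0,0],"twist": [0,0,0.4],"fingers": 0.5},{"offset": [0,0,0],"twist": [0,0,0.4],"fingers": 0.5},{"offset": [0,0,0],"twist": [0,0,0.4],"fingers": 0.5},{"offset": [0,0,0],"twist": [0,0,0],"fingers": 0.5},{"offset": [0,0,0],"twist": [0,0,0],"fingers": 0.5},{"offset": [0,0,0],"twist": [0,0,0],"fingers": 0.5}]}}

```text
time: 19.9
ee_pos: [0.5564, 0.0318, 0.0666]
eef_rot: [[-0.996, 0.092, 0.001], [0.092, 0.996, -0.001], [-0.001, -0.001, -1.0]]
force: [-3.9, -4.9, 14.6]
opening: 0.576
finger_force: 30.0
```

Run:
```python
from h import *
st(3)
s=vision.grab_frame("side");t=vision.grab_frame("top")
z=lambda i:cv2.resize(i,(400,400),interpolation=cv2.INTER_CUBIC)
g=lambda i:(255*(i/255.)**.6).astype(np.uint8)
cv2.imwrite("pics/c2.png",np.hstack([g(z(t["img"][185:245,310:370])),g(z(s["img"][190:260,285:355]))]))
```

```text
20.05 [0.55637 0.03177 0.06664] [-4.31 -3.94 14.4 ] ang 84.7 tq [-0.64  0.77 -0.1 ] 0.579
```

View pics/c2.png

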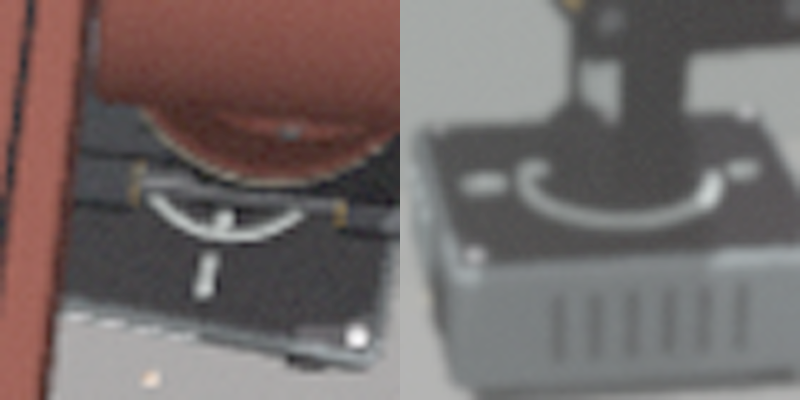

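The top crop shows the nub at (225,218) with the rib at (207,275), so the nub is just short of the lock. I'll work out the remaining angle.

Run:
```python
from h import *
t=vision.grab_frame("top")
uv=blob(t["img"],[(343.3,217.3)],2); r=blob(t["img"],[(340.6,225.8)],3);print(uv,r)
for z in(.060,.063,.066):
    p=onplane(t,np.vstack([uv,[[343.3,217.3]]]),z)
    for c in([.5553,.0323],[.5563,.032]):
        d=p[:,:2]-c; print(z,c,np.degrees(np.arctan2(d[:,1],d[:,0])).round(1),np.hypot(*d.T).round(4))
print(onplane(t,r,.057))
```

```text
[[342.85132743 218.16946903]] [[340.47685684 226.12163617]]
0.06 [0.5553, 0.0323] [173.1 174.6] [0.0293 0.0273]
0.06 [0.5563, 0.032] [172.8 174.2] [0.0303 0.0283]
0.063 [0.5553, 0.0323] [172.9 174.4] [0.0296 0.0276]
0.063 [0.5563, 0.032] [172.6 174. ] [0.0306 0.0286]
0.066 [0.5553, 0.0323] [172.7 174.2] [0.0299 0.0279]
0.066 [0.5563, 0.032] [172.4 173.8] [0.0309 0.0289]
[[0.50933779 0.04060426 0.057     ]]
```

{"name": "jog_arm", "arguments": {"targets": [{"offset": [0,0,0],"twist": [0,0,0.2],"fingers": 0.5},{"offset": [0,0,0],"twist": [0,0,0.25],"fingers": 0.5},{"offset": [0,0,0],"twist": [0,0,0],"fingers": 0.5},{"offset": [0,0,0],"twist": [0,0,0],"fingers": 0.5},{"offset": [0,0,0],"twist": [0,0,0],"fingers": 0.5},{"offset": [0,0,0],"twist": [0,0,0],"fingers": 0.5},{"offset": [0,0,-0.1],"twist": [0,0,0],"fingers": 0.5},{"offset": [0,0,-0.1],"twist": [0,0,0],"fingers": 0.5},{"offset": [0,0,-0.1],"twist": [0,0,0],"fingers": 0.5},{"offset": [0,0,0],"twist": [0,0,0],"fingers": 0.5}]}}

```text
time: 21.2
ee_pos: [0.5563, 0.0317, 0.0693]
eef_rot: [[-0.988, 0.154, 0.001], [0.154, 0.988, -0.001], [-0.001, -0.001, -1.0]]
force: [-4.1, -4.8, 11.4]
opening: 0.578
finger_force: 30.0
```

```bash
python3 -c "from h import *;st()"
```

```text
21.4 [0.55631 0.0317  0.06922] [-2.36 -4.11 11.09] ang 81.1 tq [-0.73  0.54 -0.09] 0.576
```

{"name": "jog_arm", "arguments": {"targets": [{"offset": [0,0,-0.1],"twist": [0,0,0],"fingers": 0.5},{"offset": [0,0,-0.1],"twist": [0,0,0],"fingers": 0.5},{"offset": [0,0,-0.1],"twist": [0,0,0],"fingers": 0.5},{"offset": [0,0,-0.1],"twist": [0,0,0],"fingers": 0.5},{"offset": [0,0,0],"twist": [0,0,0],"fingers": 0.5},{"offset": [0,0,0],"twist": [0,0,0],"fingers": 0.5},{"offset": [0,0,0],"twist": [0,0,0],"fingers": 0.5},{"offset": [0,0,0],"twist": [0,0,0],"fingers": 0.5},{"offset": [0,0,0],"twist": [0,0,0],"fingers": 0.5},{"offset": [0,0,0],"twist": [0,0,0],"fingers": 0.5}]}}

```text
time: 22.4
ee_pos: [0.5562, 0.0317, 0.0727]
eef_rot: [[-0.988, 0.154, 0.001], [0.154, 0.988, -0.001], [-0.001, -0.001, -1.0]]
force: [-1.3, -4.4, 8.0]
opening: 0.58
finger_force: 30.0
```

```bash
python3 -c "from h import *;st()"
```

```text
22.6 [0.55626 0.03171 0.07275] [-1.12 -4.46  8.13] ang 81.1 tq [-0.71  0.16 -0.03] 0.574
```

{"name": "jog_arm", "arguments": {"targets": [{"offset": [0,0,-0.1],"twist": [0,0,0],"fingers": 0.5},{"offset": [0,0,-0.1],"twist": [0,0,0],"fingers": 0.5},{"offset": [0,0,-0.1],"twist": [0,0,0],"fingers": 0.5},{"offset": [0,0,-0.1],"twist": [0,0,0],"fingers": 0.5},{"offset": [0,0,0],"twist": [0,0,0],"fingers": 0.5},{"offset": [0,0,0],"twist": [0,0,0],"fingers": 0.5},{"offset": [0,0,0],"twist": [0,0,0],"fingers": 0.5},{"offset": [0,0,0],"twist": [0,0,0],"fingers": 0.5},{"offset": [0,0,0],"twist": [0,0,0],"fingers": 0.5},{"offset": [0,0,0],"twist": [0,0,0],"fingers": 0.5}]}}

```text
time: 23.6
ee_pos: [0.5562, 0.0317, 0.0761]
eef_rot: [[-0.988, 0.154, 0.001], [0.154, 0.988, -0.001], [-0.001, -0.0, -1.0]]
force: [1.3, -4.8, 5.1]
opening: 0.576
finger_force: 30.0
```

```bash
python3 -c "from h import *;st()"
```

```text
23.8 [0.55619 0.03172 0.07605] [ 0.41 -4.84  5.52] ang 81.1 tq [-0.79 -0.15  0.02] 0.577
```

{"name": "jog_arm", "arguments": {"targets": [{"offset": [0,0,-0.05],"twist": [0,0,0],"fingers": 0.5},{"offset": [0,0,-0.03],"twist": [0,0,0],"fingers": 0.5},{"offset": [0,0,0],"twist": [0,0,0],"fingers": 0.65},{"offset": [0,0,0],"twist": [0,0,0],"fingers": 0.8},{"offset": [0,0,0],"twist": [0,0,0],"fingers": 1},{"offset": [0,0,0],"twist": [0,0,0],"fingers": 1},{"offset": [0,0,0],"twist": [0,0,0],"fingers": 1},{"offset": [0,0,0],"twist": [0,0,0],"fingers": 1},{"offset": [0,0,0],"twist": [0,0,0],"fingers": 1},{"offset": [0,0,0],"twist": [0,0,0],"fingers": 1}]}}

```text
time: 24.8
ee_pos: [0.5557, 0.0321, 0.0763]
eef_rot: [[-0.988, 0.154, 0.0], [0.154, 0.988, 0.0], [0.0, 0.0, -1.0]]
force: [-0.5, 0.1, 0.5]
opening: 0.994
finger_force: 0.0
```

{"name": "jog_arm", "arguments": {"targets": [{"offset": [0,0,0],"twist": [0,0,0],"fingers": 1},{"offset": [0,0,-1],"twist": [0,0,0],"fingers": 1},{"offset": [0,0,-1],"twist": [0,0,0],"fingers": 1},{"offset": [0,0,-2],"twist": [0,0,0],"fingers": 1},{"offset": [0,0,-3],"twist": [0,0,0],"fingers": 1},{"offset": [0,0,-3],"twist": [0,0,0],"fingers": 1},{"offset": [0,4,-2],"twist": [0,0,0],"fingers": 1},{"offset": [0,4,0],"twist": [0,0,0],"fingers": 1},{"offset": [0,4,0],"twist": [0,0,0],"fingers": 1},{"offset": [0,4,0],"twist": [0,0,0],"fingers": 1}]}}

```text
time: 25.8
ee_pos: [0.581, 0.1917, 0.1983]
eef_rot: [[-0.988, 0.155, 0.002], [0.155, 0.988, 0.0], [-0.002, 0.001, -1.0]]
force: [0.0, 0.1, 0.3]
opening: 0.999
finger_force: 0.0
```

{"name": "jog_arm", "arguments": {"targets": [{"offset": [0,4,0],"twist": [0,0,0],"fingers": 1},{"offset": [0,4,0],"twist": [0,0,0],"fingers": 1},{"offset": [0,4,0],"twist": [0,0,0],"fingers": 1},{"offset": [0,4,0],"twist": [0,0,0],"fingers": 1},{"offset": [0,0,0],"twist": [0,0,0],"fingers": 1},{"offset": [0,0,0],"twist": [0,0,0],"fingers": 1},{"offset": [0,0,0],"twist": [0,0,0],"fingers": 1},{"offset": [0,0,0],"twist": [0,0,0],"fingers": 1},{"offset": [0,0,0],"twist": [0,0,0],"fingers": 1},{"offset": [0,0,0],"twist": [0,0,0],"fingers": 1}]}}

```text
time: 26.8
ee_pos: [0.6054, 0.3474, 0.1967]
eef_rot: [[-0.988, 0.156, 0.0], [0.156, 0.988, 0.0], [-0.0, 0.0, -1.0]]
force: [0.2, 0.7, -1.2]
opening: 1.003
finger_force: 0.0
```

Run:
```python
from h import *
st(1)
s=vision.grab_frame("side");t=vision.grab_frame("top")
z=lambda i:cv2.resize(i,(400,400),interpolation=cv2.INTER_CUBIC)
g=lambda i:(255*(i/255.)**.6).astype(np.uint8)
cv2.imwrite("pics/c3.png",np.hstack([g(z(t["img"][165:247,305:385])),g(z(s["img"][185:265,280:370]))]))
```

```text
26.85 [0.6053  0.34757 0.19662] [-0.43  0.32  0.42] ang 81.1 tq [ 0.   -0.01 -0.04] 1.001
```

View pics/c3.png

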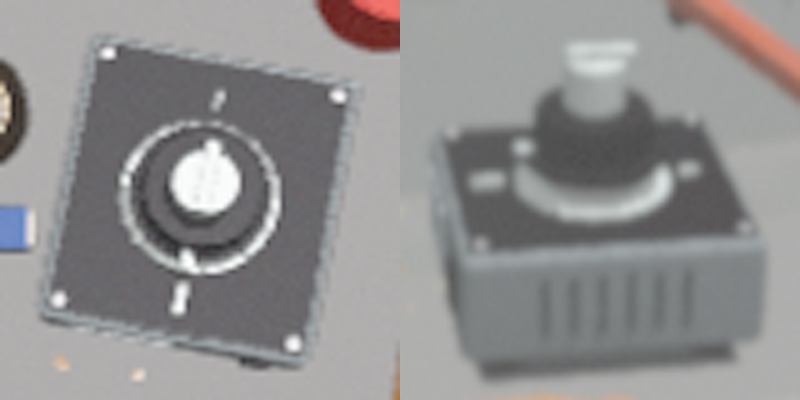

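The top crop shows the nub at (188,259), in line with the near rib at (180,298). In the side crop the ring's height matches the start, and the pointer and box haven't moved. A quick numeric check before handing in:

Run:
```python
from h import *
t=vision.grab_frame("top");s=vision.grab_frame("side")
T=np.array([[188,259]])/[5,400/82]-.4+[305,165];S=np.array([[123,148]])/[400/90,5]-.4+[280,185]
for n,p in(("top",onplane(t,blob(t["img"],T,2),.072)),("tri",tri(t,T,s,S))):
    d=p[0,:2]-[.5553,.0323];print(n,p,np.degrees(np.arctan2(d[1],d[0])),np.hypot(*d))
```

```text
top [[0.52423414 0.03724993 0.072     ]] 170.94678249974532 0.0314577402356882
tri [[0.52456678 0.03819067 0.07329084 0.00293715]] 169.1496456418385 0.031292664234774455
```

```bash
python3 -c "
from plant import workorder;print(workorder.close_job())"
```

```text
the job is handed in; nothing more can be done
None
```

I locked the ring and handed the job in. By my camera check the nub is within about 1° of the near rib and the ring is back at its starting height; the pointer knob and bystanders look unmoved, and the averaged push peaked near 14.5 N. The hand-in returned no verdict.

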